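Charge a mill jar with grinding cylinders from the filling chute

ROBOT

A 6-joint arm with a two-finger parallel gripper is mounted at the origin on the work surface. World frame = base frame: x ahead of the robot, y to its left, z up, the work surface at z = 0. Lengths are in m, angles in rad, forces in N, time in s.
With the tool pointing down it reaches from about 0.4 to 0.825 m from the base axis. Payload 7 kg.
Tool frame: the origin (TCP) lies at the centre of the arm's flange, where the gripper is bolted on; the fingertips stand 178 mm ahead of it and the grasp point (between the pads) lies ahead of it (tcp_to_grasp is the z of the grasp point in the tool frame, in m); z points along the fingers, x is the direction in which the jaws open and shut, and the axes are right-handed (so a half turn about z gives the same grasp; the last joint's range is limited). The gripper opens to 88 mm and grips with 3 to 60 N. Pads are 19 mm wide; open, the fingers measure 130 mm over their backs; the gripper's body (78 mm by 193 mm) begins 47 mm behind the grasp point.
Start: joints at [1.433, 0.359, 0.012, 0, -1.224, -0.288], TCP at [0.279, 0.615, 0.405] pointing down, gripper open.
Joint ranges: [-3.07, 3.07], [-1.43, 2.12], [-1.02, 1.25], [-3.03, 1.67], [-3.05, -0], [-3.03, 3.03]. Speed limits (rad/s): [2.39, 2.39, 3.01, 3.14, 3.14, 3.14].

INTERFACE

Orientations are given as [roll, pitch, yaw] about the fixed x, y, z axes, in that order (R = Rz(yaw) Ry(pitch) Rx(roll)).
In Python, from station import get_state, grab_frame, job_done, tcp_to_grasp gives the robot as it stands.
- The arm moves only by the tool drive_tool, never from a script. Its argument "moves" is a list of rows, each a list of 7 numbers: the shift along the tool's x, y, z in mm, then the turn, a rotation vector about the tool's x, y, z in degrees, then the closure, from -1 (fully open) to 1 (shut), so that 0 is half open. In form: [[dx, dy, dz, ax, ay, az, claw], ...]. A call has 1 to 12 rows; each row is the pose to reach, as a shift and turn from the pose commanded when the call began, along the tool's axes at that moment; what a row does not reach only later rows make up. A row lasts 1/8 s, in which the tool goes at most 62.5 mm and 10.7 degrees, less where a joint would pass 70% of its speed; a pose out of reach is approached as far as the arm can. A call with a gripper value outside its range is refused whole. The fingers move at their own pace and stop on an object; "grip_force" is the grip in N (left out, the last holds). Time passes only in rows, so rows that repeat a pose let the fingers close. It gives the time, the measured TCP pose, the force and the opening at its end, in the units of the state.
- get_state(): the state, without advancing time (a new reading comes with each control period).
- grab_frame(name): name is "scene" or "top" or "wrist"; returns a dict with "img" (384x512x3 uint8, red, green, blue), "range_z" (384x512 float32, m along the optical axis (not along the pixel's ray), 0 where there is no reading), "fovy" (degrees; the focal length in pixels is half the picture's height over the tangent of half this angle, whatever the lens; pixels are square), "cx", "cy" (the principal point, pixels), "rvec" (rotation vector, rad) and "tvec" (3), from world to camera coordinates, as OpenCV has them. Camera axes: x right, y down, z forward; pixel columns grow to the right and rows downward; lengths in m; the calibration is good to about 2 mm. A picture is of the moment at which its call begins.
- job_done(): hands the job in, once; it reports no verdict.
The state is a dict: "t": time; "q": joint angles; "qd": joint speeds; "joint_efforts": joint torques, N m; "eef_pos": TCP position; "ee_rot": TCP orientation; "force": force on the tool from outside, world axes, zero at the start; "moment": the same for the moment, N m; "width": finger opening in m.
Only numpy, scipy, OpenCV 4.12 (cv2) and the standard library are available. Lean on these libraries where they do the work, as an engineer would, in place of code of your own. Each camera call takes 0.05 s, during which the arm holds its last target. There are 200 camera calls.

TASK

The grinding cylinders have been weighed out in the steel filling chute on the balance. Pick the chute up without spilling any, rest its spout lightly on the rim of the open porcelain jar with the tip inside the mouth, and only then tip it so that all five cylinders slide into the jar, keeping the spout resting in the mouth until all of them lie in the jar; the rim chips easily, so feel for it and do not press hard. Then lay the empty chute back on the middle of the balance pan, right way up, let go of it, and leave the other things on the bench where they are.

Things in the scene. Friction and masses are not known exactly. Their poses are not given: they have to be found in the camera images.
- chute: filling chute: straight steel channel 180 mm long, 24 wide (20 inside), floor and walls 2 thick, 0.15-0.22 kg, heel closed, spout open. Flat side walls, 34 high from the heel to 35 ahead of the middle, then sloping to 8 at the spout; grip them from outside, from above. Origin: centre of the underside; +x to the spout, z up. Starts level on the pan, cylinders in a row at x about -72 to +16.
- chute_lip (a point): middle of the chute's open lip, on the underside edge at the spout (90 mm ahead of the chute's origin)
- chute_bed (a point): point on the chute's middle, 8.5 mm above its underside: the centre line of the lying cylinders
- media0: white zirconia grinding cylinder with round ends, 13 mm in diameter, 18 mm long, 11 g; origin at its centre, long axis along its x. They lie still in the chute while it is nearly level and start to slide when it is pitched down by some 14 to 26 degrees (this varies); 35 to 40 degrees empties it.
- media1: white zirconia grinding cylinder with round ends, 13 mm in diameter, 18 mm long, 11 g; origin at its centre, long axis along its x. Alike with the others.
- media2: white zirconia grinding cylinder with round ends, 13 mm in diameter, 18 mm long, 11 g; origin at its centre, long axis along its x. Alike with the others.
- media3: white zirconia grinding cylinder with round ends, 13 mm in diameter, 18 mm long, 11 g; origin at its centre, long axis along its x. Alike with the others.
- media4: white zirconia grinding cylinder with round ends, 13 mm in diameter, 18 mm long, 11 g; origin at its centre, long axis along its x. Alike with the others.
- jar_holder: the open white porcelain jar in its holder (plate 120 mm square, sleeve with thumb screw, pillar, aluminium cup), fixed and rigid. Origin: on the bench under the jar's axis. Jar, in mm: body 92 in diameter, neck 50; mouth 36 in diameter inside (slightly faceted), centred on that axis, wider 18 below the rim. The cup's height is set by hand: the flat rim is 173 to 208 above the bench; it is not measured: feel for it.
- balance: white top-loading balance, fixed, 280 mm deep, 190 mm wide, body 60 mm high, low keypad and display towards its -x; square steel pan 170 x 170 mm, its top 80 mm above the bench. Origin: on the bench under the pan's centre; may stand left or right of the jar.
- pan_top (a point): centre of the balance pan's top face, 80 mm above the bench
- jar_lid: bystander: the jar's small white porcelain lid with a knob, 54 mm in diameter, 26 mm high, lying between the balance and the jar; origin at the centre of its underside; leave it
- beaker: bystander: empty glass beaker, 68 mm in diameter, 85 mm high; origin at the centre of its underside; leave it
Not all that is in view belongs to the job. What is shaped like the chute but green or red is not meant.

How it is judged:
By the outcome, as a careful person would: the job done as asked, in the order asked, and still so for the second after the job is handed in, with the robot touching nothing.
It also fails if it takes over 72 s, if anything falls off the work surface, if the arm or the gripper's body presses on something with over 40 N, if the wrist force passes 120 N, or if a joint passes its speed limit or range.

## Working session

There is one attempt and no reset: what is moved stays moved. The work goes in short steps, Python scripts to look and compute and a tool call to move; the robot and the scene stay as the last step left them, time stands still between calls to the robot, and variables do not carry over. Pictures are saved under pics/ and viewed, about 8 in all and at most 12, crops included, and the job is handed in when it is done.

Besides the shell and the picture viewer there is one more tool, called as a command line: name --pt "numbers of a row" for each row, then --argument value for the rest. drive_tool: Moves the arm, as the interface text tells. Its arguments: {"type":"object","properties":{"moves":{"type":"array"},"grip_force":{"type":"number"}},"required":["moves"]}

```bash
mkdir -p pics; ls; cat > h.py <<'E'
import numpy as np,cv2
from station import *
from scipy.spatial.transform import Rotation as R
def cam(n):
    f=grab_frame(n);f['f']=192/np.tan(np.radians(f['fovy'])/2);f['R']=cv2.Rodrigues(np.array(f['rvec'],float))[0];f['t']=np.array(f['tvec'],float).ravel();return f
def world(f):
    v,u=np.mgrid[:384,:512];z=f['range_z'];P=np.stack([(u-f['cx'])/f['f']*z,(v-f['cy'])/f['f']*z,z],-1)
    W=(P-f['t'])@f['R'];W[z==0]=np.nan;return W
def save(f,n,crop=None,s=1):
    im=f['img'][:,:,::-1]
    if crop: a,b,c,d=crop;im=im[b:d,a:c]
    cv2.imwrite('pics/'+n,cv2.resize(im,None,fx=s,fy=s,interpolation=cv2.INTER_CUBIC))
E
python3 - <<'E'
from h import *
s=get_state();print(s,tcp_to_grasp)
import pickle
F={n:cam(n) for n in('scene','top')}
pickle.dump(F,open('f0.pkl','wb'))
im=np.hstack([F['scene']['img'],F['top']['img']])[:,:,::-1]
for n in F: save(F[n],n+'0.png',s=1.5)
for n in F:print(n,F[n]['fovy'],F[n]['cx'],F[n]['cy'],-F[n]['R'].T@F[n]['t'])
E
```

```text
pics
{'t': 0.0, 'q': array([ 1.43305512e+00,  3.59393800e-01,  1.10886658e-02, -3.41776854e-04,
       -1.22411531e+00, -2.88105133e-01]), 'qd': array([-0.00019162,  0.00121741,  0.00010354, -0.00072275,  0.00170783,
       -0.00191356]), 'joint_efforts': array([-7.85475295e-04, -5.82718956e+01,  2.93055832e+01,  6.99716449e+00,
        6.88796034e-03, -1.61645589e-04]), 'eef_pos': array([0.27875699, 0.61454728, 0.40373246]), 'ee_rot': array([-3.14143919e+00, -1.64847480e-03, -1.99675918e+00]), 'force': array([-0.24193216,  0.30284283, -0.54014825]), 'moment': array([-0.01724422, -0.0007878 ,  0.02176678]), 'width': 0.08769683446237306} 0.1593
scene 54.98989134032438 247.2749529167833 195.99554448322635 [0.864964   0.22208076 0.84783745]
top 43.77076779092512 263.89388106751574 194.43285595892692 [0.26269433 0.03508183 1.17083809]
```

View pics/top0.png

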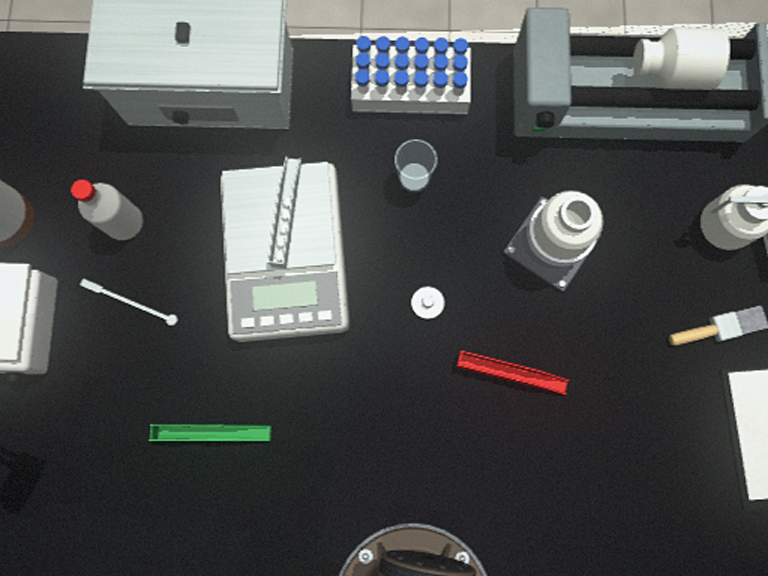

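View pics/scene0.png

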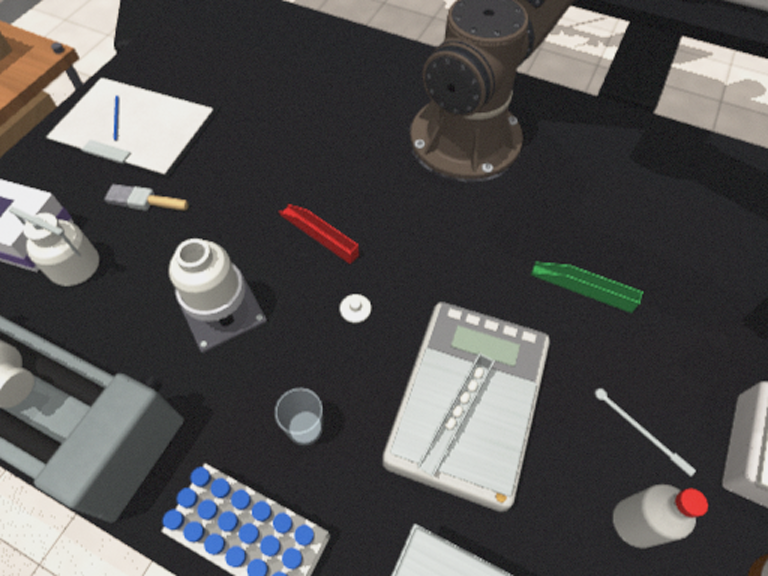

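The top view has image up = +x and left = +y. The chute lies on the pan from about (275,265), the heel with the cylinders near it, to (292,158), the spout. The jar mouth is at about (577,212), the lid at (428,302) and the beaker at (415,165). Positions come next.

```bash
python3 - <<'E'
from h import *
import pickle
F=pickle.load(open('f0.pkl','rb'))
for n in F:
    f=F[n];W=world(f);f['W']=W
    x,y,z=W[...,0],W[...,1],W[...,2]
    # pan top / balance
    m=(abs(z-.08)<.006)&(x>.2)&(x<.75)&(y>0.0)&(y<.4)
    pts=W[m][:,:2].astype(np.float32);print(n,'pan',m.sum(),cv2.minAreaRect(pts), np.median(z[m]))
    m2=(z>.088)&(z<.125)&(x>.2)&(x<.75)&(y>0.05)&(y<.35)
    cc,lab,st,ce=cv2.connectedComponentsWithStats(m2.astype(np.uint8))
    for i in range(1,cc):
        if st[i,4]>60:
            p=W[lab==i];print('  comp',st[i],p.mean(0),cv2.minAreaRect(p[:,:2].astype(np.float32)))
    m3=(z>.15)&(z<.23)&(x>.25)&(x<.75)&(y>-.35)&(y<-.0)
    p=W[m3];print('jar',m3.sum(),p.mean(0),np.percentile(p[:,2],[50,90,98]))
    zt=np.percentile(p[:,2],95);q=p[abs(p[:,2]-zt)<.004];print(zt,cv2.minEnclosingCircle(q[:,:2].astype(np.float32)))
f=F['top']
def ray(n,u,v,z):
    f=F[n];d=f['R'].T@np.array([(u-f['cx'])/f['f'],(v-f['cy'])/f['f'],1]);c=-f['R'].T@f['t'];return c+d*(z-c[2])/d[2]
print('heel',ray('top',275/1.5,265/1.5,.1),'spout',ray('top',292/1.5,158/1.5,.085))
for zr in(.173,.19,.208):print('mouth',zr,ray('top',577/1.5,212/1.5,zr),ray('scene',195/1.5,253/1.5,zr))
print('lid',ray('top',428/1.5,302/1.5,.02),'beaker',ray('top',415/1.5,160/1.5,.06))
save(f,'c1.png',(135,90,240,240),4)
save(f,'c2.png',(320,110,420,210),5)
E
```

```text
scene pan 5894 ((0.6069215536117554, 0.14908993244171143), (0.18253634870052338, 0.3346962034702301), 10.284977912902832) 0.08016134128312882
  comp [278 234  52  83 423] [0.58356005 0.21318175 0.10450403] ((0.5969838500022888, 0.2125054895877838), (0.02477816492319107, 0.18266461789608002), 85.25835418701172)
jar 903 [ 0.58377134 -0.21295088  0.1655415 ] [0.16219982 0.1822715  0.18355976]
0.18290502461964767 ((0.5778446197509766, -0.22225914895534515), 0.025525541976094246)
top pan 4419 ((0.6083147525787354, 0.1501566767692566), (0.18463493883609772, 0.3328637182712555), 9.750170707702637) 0.08029039879394294
  comp [178 104  22  75 603] [0.57820694 0.21498207 0.10170657] ((0.5970587730407715, 0.21372759342193604), (0.025485750287771225, 0.17986354231834412), 85.37386322021484)
jar 968 [ 0.57193021 -0.21706042  0.16485119] [0.16098912 0.18220663 0.1848003 ]
0.1836212935699065 ((0.577785313129425, -0.22138363122940063), 0.02556232549250126)
heel [0.50781313 0.22207771 0.1       ] spout [0.68738451 0.20731576 0.085     ]
mouth 0.173 [ 0.58062169 -0.22391193  0.173     ] [ 0.5738275  -0.22290305  0.173     ]
mouth 0.19 [ 0.57520522 -0.2194995   0.19      ] [ 0.5811616  -0.21169335  0.19      ]
mouth 0.208 [ 0.56947013 -0.21482751  0.208     ] [ 0.58892711 -0.19982426  0.208     ]
lid [ 0.47037971 -0.01670032  0.02      ] beaker [0.6987529  0.00993766 0.06      ]
```

View pics/c1.png

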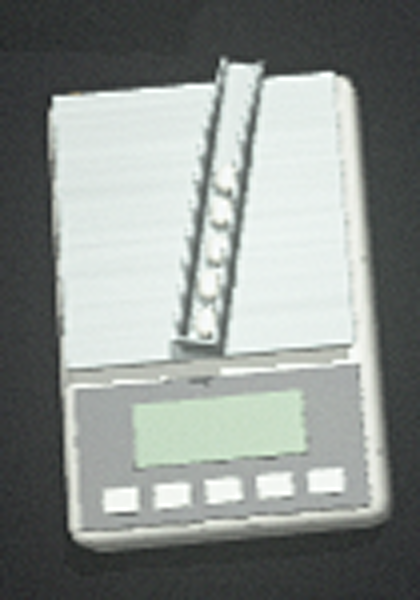

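View pics/c2.png

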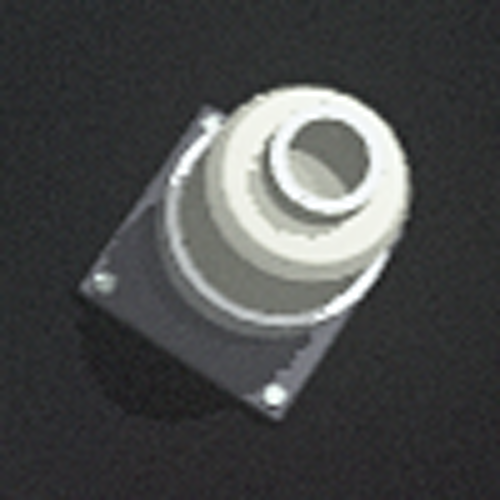

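```bash
cat >> h.py <<'E'
def goal(pos,heading,pitch=0,roll=0):
    """chute pose -> tool pose target rel. to current tool. heading,pitch(nose down) deg. pos = TCP"""
    C=R.from_euler('ZYX',[heading,pitch,roll],degrees=True).as_matrix()
    T=np.stack([-C[:,1],-C[:,0],-C[:,2]],1)
    s=get_state();p=np.array(s['eef_pos']);Q=R.from_euler('xyz',s['ee_rot']).as_matrix()
    return np.round(Q.T@(np.array(pos)-p)*1000,1),np.round(R.from_matrix(Q.T@T).as_rotvec(degrees=True),2)
E
python3 - <<'E'
from h import *
import pickle
f=pickle.load(open('f0.pkl','rb'))['top']
c=-f['R'].T@f['t']
P=[]
for u,v in[(50,95),(335,72),(352,345),(68,367)]:
    d=f['R'].T@np.array([(135+u/4-f['cx'])/f['f'],(90+v/4-f['cy'])/f['f'],1]);P.append(c+d*(.08-c[2])/d[2])
P=np.array(P);print(P.round(4),P.mean(0),np.linalg.norm(P-np.roll(P,1,0),axis=1))
print(goal([.589,.2144,.37],-4.7))
E
```

```text
[[0.6652 0.3202 0.08  ]
 [0.684  0.1498 0.08  ]
 [0.5157 0.1328 0.08  ]
 [0.4984 0.298  0.08  ]] [0.59081704 0.22520149 0.08      ] [0.16819434 0.17142382 0.1692006  0.16604685]
(array([ 236.2, -447.9,   34.2]), array([ 1.00e-02, -9.00e-02, -1.97e+01]))
```

drive_tool --pt "20 -37 0 0 0 -2 -0.3" --pt "59 -112 0 0 0 -5 -0.3" --pt "98 -187 5 0 0 -8 -0.3" --pt "138 -261 10 0 0 -11 -0.3" --pt "177 -336 20 0 0 -15 -0.3" --pt "206 -392 28 0 0 -17 -0.3" --pt "226 -430 32 0 0 -19 -0.3" --pt "236 -448 34 0 0 -19.7 -0.3" --pt "236 -448 34 0 0 -19.7 -0.3" --pt "236 -448 34 0 0 -19.7 -0.3"

```text
t: 1.35
eef_pos: [0.5902, 0.2128, 0.3696]
ee_rot: [3.14, -0.001, -1.656]
force: [-1.0, -0.0, 0.2]
width: 0.0566
```

```bash
python3 - <<'E'
from h import *
s=get_state();print(s['eef_pos'],s['ee_rot'],s['width'],s['force'],s['t'],s['q'])
f=cam('wrist');W=world(f);save(f,'w1.png',s=1.5)
x,y,z=W[...,0],W[...,1],W[...,2]
m=(z>.105)&(z<.12)&(abs(x-.597)<.1)&(abs(y-.2137)<.035)
p=W[m];print(m.sum(),cv2.minAreaRect(p[:,:2].astype(np.float32)),np.percentile(p[:,2],[5,50,95]))
m=(z>.09)&(z<.12)&(abs(x-.597)<.13)&(abs(y-.2137)<.035)
p=W[m];print(m.sum(),cv2.minAreaRect(p[:,:2].astype(np.float32)))
print(goal([.589,.2144,.2623],-4.7))
E
```

```text
[0.59020066 0.21275331 0.36959645] [ 3.14015615e+00 -1.16557448e-03 -1.65610780e+00] 0.056620243762106844 [-0.96634539 -0.04169813  0.23859113] 1.35 [ 6.56631952e-01  3.05473807e-01 -1.47739106e-01 -1.23869689e-04
 -1.11942995e+00  8.28906194e-01]
1092 ((0.5841302871704102, 0.21544227004051208), (0.024808015674352646, 0.15003372728824615), 85.33685302734375) [0.10708749 0.11494411 0.11640156]
2320 ((0.5997750759124756, 0.2141755372285843), (0.02484062872827053, 0.18142268061637878), 85.27523803710938)
(array([ -0.6,   0.6, 107.6]), array([ 0.06, -0.04, -0.12]))
```

View pics/w1.png

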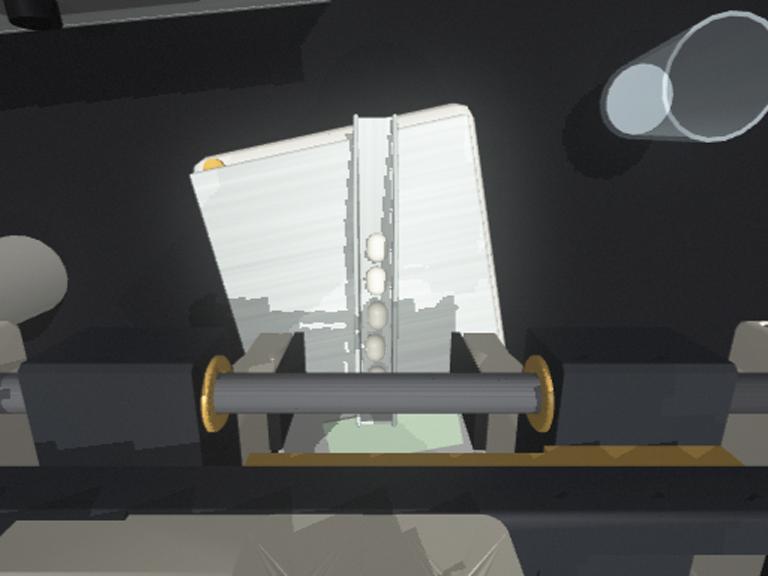

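The five cylinders lie in the chute (column about 377), centred between the jaws at about 304 and 450. Descending.

drive_tool --pt "-0.6 0.6 15 0 0 0 -0.3" --pt "-0.6 0.6 40 0 0 0 -0.3" --pt "-0.6 0.6 65 0 0 0 -0.3" --pt "-0.6 0.6 88 0 0 0 -0.3" --pt "-0.6 0.6 101 0 0 0 -0.3" --pt "-0.6 0.6 107 0 0 0 -0.3" --pt "-0.6 0.6 107 0 0 0 -0.3" --pt "-0.6 0.6 107 0 0 0 -0.3" --grip_force 15

```text
t: 2.4
eef_pos: [0.589, 0.2156, 0.2645]
ee_rot: [-3.14, 0.001, -1.653]
force: [-0.3, -0.2, -0.6]
width: 0.0566
```

drive_tool --pt "0 0 0 0 0 0 0" --pt "0 0 0 0 0 0 0.2" --pt "0 0 0 0 0 0 0.35" --pt "0 0 0 0 0 0 0.45" --pt "0 0 0 0 0 0 0.55" --pt "0 0 0 0 0 0 0.7" --pt "0 0 0 0 0 0 1" --pt "0 0 0 0 0 0 1"

```text
t: 3.4
eef_pos: [0.5888, 0.2152, 0.2637]
ee_rot: [3.142, -0.0, -1.653]
force: [-0.3, -2.9, 3.1]
width: 0.0239
```

drive_tool --pt "0 0 0 0 0 0 1" --pt "0 0 0 0 0 0 1" --pt "0 0 0 0 0 0 1" --grip_force 50

```text
t: 3.78
eef_pos: [0.5888, 0.2153, 0.2637]
ee_rot: [3.142, -0.0, -1.653]
force: [-0.8, -3.7, 3.3]
width: 0.0238
```

drive_tool --pt "0 0 -1 0 0 0 1" --pt "0 0 -4 0 0 0 1" --pt "0 0 -10 0 0 0 1" --pt "0 0 -20 0 0 0 1" --pt "0 0 -35 0 0 0 1" --pt "0 0 -55 0 0 0 1" --pt "0 0 -78 0 0 0 1" --pt "0 0 -102 0 0 0 1" --pt "0 0 -125 0 0 0 1" --pt "0 0 -142 0 0 0 1" --pt "0 0 -150 0 0 0 1" --pt "0 0 -150 0 0 0 1"

```text
t: 5.28
eef_pos: [0.5887, 0.2154, 0.414]
ee_rot: [-3.141, 0.001, -1.653]
force: [0.3, 0.2, -2.0]
width: 0.0239
```

```bash
python3 - <<'E'
from h import *
s=get_state();print(s['eef_pos'],s['ee_rot'],s['width'],s['force'],s['moment'],s['t'])
f=cam('top');W=world(f);save(f,'t2.png',(130,60,430,260),2.5)
f=cam('scene');W=world(f);z=W[...,2]
m=(z>.2)&(z<.285)&(abs(W[...,1]-.2)<.06)&(W[...,0]>.62)&(W[...,0]<.75);p=W[m];print(m.sum(),p.mean(0),np.percentile(p[:,2],[1,50,99]),p[:,0].max())
# TCP relative to lip: in chute frame grip x=gx, height h. jar axis J; 
J=np.array([.578,-.222]);hd=np.radians(-21);d=np.array([np.cos(hd),np.sin(hd)])
gx=(np.array(s['eef_pos'][:2])-[.5985,.2139])@[np.cos(np.radians(-4.7)),np.sin(np.radians(-4.7))];print('gx',gx)
L=.09-gx
pos=J-d*(.004+L)   # level
print(pos,goal([*pos,s['eef_pos'][2]],-21))
E
```

```text
[0.58870625 0.2153924  0.41398222] [-3.14122593e+00  5.54041340e-04 -1.65277972e+00] 0.023919413605262115 [ 0.27499707  0.15591446 -2.04967585] [-0.03801728  0.00407063  0.0001462 ] 5.275
608 [0.65390846 0.20906239 0.23726631] [0.22896935 0.23194362 0.26548446] 0.688789041186096
gx -0.00988309883384856
[ 0.48101677 -0.18477163] (array([407.5,  74.4,  -0.8]), array([ 0.07, -0.05, 16.3 ]))
```

View pics/t2.png

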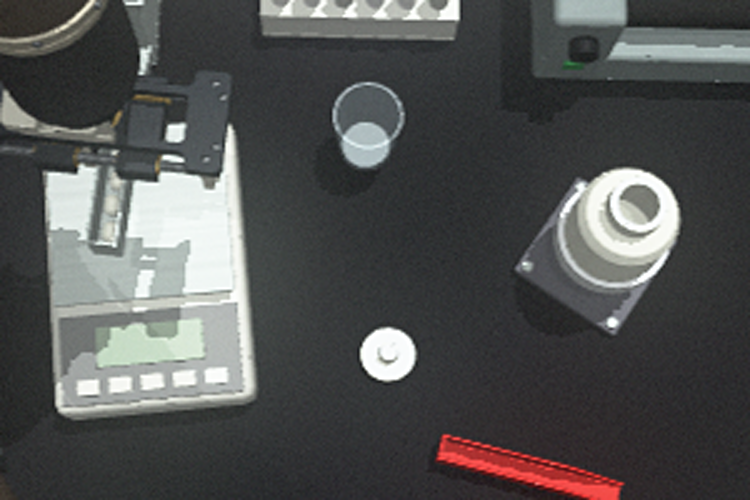

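drive_tool --pt "3 0.5 0 0 0 0 1" --pt "9 1.6 0 0 0 0 1" --pt "18 3.3 0 0 0 0 1" --pt "30 5.5 0 0 0 0 1" --pt "46 8.4 0 0 0 0 1" --pt "65 11.9 0 0 0 0 1" --pt "87 15.9 0 0 0 0 1" --pt "110 20 0 0 0 0 1" --pt "133 24.3 0 0 0 0 1" --pt "156 28.5 0 0 0 0 1" --pt "179 32.7 0 0 0 0 1" --pt "202 36.9 0 0 0 0 1"

```text
t: 6.88
eef_pos: [0.535, 0.0155, 0.4137]
ee_rot: [-3.141, 0.0, -1.653]
force: [0.4, 0.0, -2.7]
width: 0.0236
```

drive_tool --pt "23 4.2 0 0 0 0.5 1" --pt "46 8.4 0 0 0 1.5 1" --pt "69 12.6 0 0 0 3 1" --pt "92 16.8 0 0 0 5 1" --pt "115 21 0 0 0 7 1" --pt "136 24.8 0 0 0 9 1" --pt "155 28.3 0 0 0 11 1" --pt "171 31.2 0 0 0 13 1" --pt "185 33.8 0 0 0 14.5 1" --pt "196 35.8 0 0 0 15.5 1" --pt "202 36.9 0 0 0 16 1" --pt "205.5 37.5 0 0 0 16.3 1"

```text
t: 8.38
eef_pos: [0.4813, -0.1849, 0.4136]
ee_rot: [3.142, 0.0, -1.938]
force: [0.3, 0.2, -2.8]
width: 0.0238
```

drive_tool --pt "0 0 0 0 0 0 1" --pt "0 0 0 0 0 0 1" --pt "0 0 0 0 0 0 1" --pt "0 0 0 0 0 0 1"

```text
t: 8.88
eef_pos: [0.4813, -0.1845, 0.4137]
ee_rot: [-3.142, 0.0, -1.937]
force: [-0.1, 0.4, -3.3]
width: 0.0234
```

```bash
cat >> h.py <<'E'
gx=-.0099;GZ=.0244
def lip():
    s=get_state();Q=R.from_euler('xyz',s['ee_rot']).as_matrix()
    return np.array(s['eef_pos'])+Q@np.array([0,-(.09-gx),tcp_to_grasp+GZ]),np.degrees(np.arcsin(Q[2,1])),s
E
python3 - <<'E'
from h import *
l,p,s=lip();print(l,p,s['eef_pos'],s['force'],s['moment'],s['q'])
f=cam('top');W=world(f);save(f,'t3.png',(300,90,440,210),4.5)
g=cam('wrist');save(g,'w3.png')
a=f['img'][90:210,300:440];im=np.hstack([cv2.resize(a,(448,384)),g['img']])[:,:,::-1];im=cv2.resize(im,(800,320));cv2.imwrite('pics/m3.png',im)
E
```

```text
[ 0.57462796 -0.22023716  0.22997554] -0.0009452399850801033 [ 0.48134398 -0.18447805  0.41367389] [-0.11972808  0.39107958 -3.32495058] [ 0.00824689 -0.07387997 -0.00692004] [ 1.52531978e-02  8.84395472e-02 -3.20706952e-01 -9.04638194e-06
 -1.16162873e+00  1.18945925e+00]
```

View pics/m3.png

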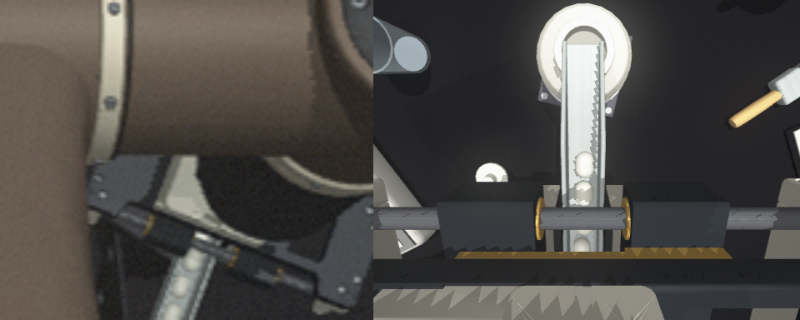

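The wrist view shows the spout over the mouth, with the cylinders still in place. I'll measure lip and rim in this same view.

```bash
python3 - <<'E'
from h import *
f=cam('wrist');W=world(f);P=W.reshape(-1,3)
h=np.radians(-21);d=np.array([np.cos(h),np.sin(h)]);n=np.array([-d[1],d[0]]);J=np.array([.578,-.222])
a=(W[...,:2]-J)@d;b=(W[...,:2]-J)@n;z=W[...,2]
m=(abs(z-.184)<.005)&(np.hypot(a,b)<.033);print('rim',m.sum(),np.percentile(z[m],[5,50,95]))
q=W[m][:,:2].astype(np.float32);print(cv2.minEnclosingCircle(q), 'outer extents a,b',a[m].max(),b[m].min(),b[m].max())
m=(z>.222)&(z<.27)&(np.abs(b)<.03)&(a>-.04);print('lip a',a[m].max(),'b',b[m].min(),b[m].max(),np.percentile(z[m],[5,50]))
m=(z>.222)&(z<.27)&(np.abs(b)<.03)&(a>-.1)&(a<-.04);print('b back',b[m].min(),b[m].max())
E
```

```text
rim 1558 [0.18091158 0.18259285 0.18393719]
((0.5794054865837097, -0.22124172747135162), 0.02503477968275547) outer extents a,b 0.026063119301790828 -0.023371387077627988 0.0256315996991325
lip a -0.002187479925218837 b -0.010245870153392792 0.014608404253037038 [0.23128858 0.23256894]
b back -0.024657472076848663 0.028852587693782746
```

drive_tool --pt "0.2 -1.6 0.2 -0.5 0 0 1" --pt "0.4 -5 2 -1.5 0 0 1" --pt "0.6 -9.9 6 -3 0 0 1" --pt "0.8 -14.8 12 -4.5 0 0 1" --pt "1 -18.1 18 -5.5 0 0 1" --pt "1 -19.7 24 -6 0 0 1" --pt "1 -19.7 28 -6 0 0 1" --pt "1 -19.7 30 -6 0 0 1" --pt "1 -19.7 31 -6 0 0 1" --pt "1 -19.7 31 -6 0 0 1" --pt "1 -19.7 31 -6 0 0 1" --pt "1 -19.7 31 -6 0 0 1"

```text
t: 10.52
eef_pos: [0.4993, -0.1926, 0.3828]
ee_rot: [3.037, 0.0, -1.937]
force: [0.3, -0.6, -3.7]
width: 0.0237
```

```bash
python3 - <<'E'
from h import *
l,p,s=lip();J=np.array([.579,-.2212]);h=np.radians(-21)
print(l,p,s['eef_pos'],s['force'],s['moment'],s['t'],'along',(l[:2]-J)@[np.cos(h),np.sin(h)])
for i in range(4):
  grab_frame('wrist');print(get_state()['force'],get_state()['moment'])
E
```

```text
[ 0.57420447 -0.22136169  0.18971601] 5.981009536609595 [ 0.4993078  -0.19264036  0.3828255 ] [ 0.25307452 -0.56940171 -3.71522426] [-0.15194646 -0.40469296  0.02614999] 10.525 along -0.004419072994396742
[-0.10051373  0.81977556 -3.0360517 ] [-0.17384161 -0.42682891 -0.01044097]
[ 0.12201369  0.33436168 -1.99584881] [-0.19320031 -0.41151493  0.04065327]
[ 1.11812121 -0.27899648 -1.70877865] [-0.23596824 -0.39065424 -0.0040498 ]
[ 0.72065138 -0.23956359 -2.58569534] [-0.16252661 -0.4566362  -0.02772332]
```

drive_tool --pt "0 -0.2 2 0 0 0 1" --pt "0 -0.4 4 0 0 0 1" --pt "0 -0.5 5 0 0 0 1" --pt "0 -0.5 5 0 0 0 1" --pt "0 -0.5 5 0 0 0 1"

```text
t: 11.35
eef_pos: [0.4993, -0.1927, 0.3777]
ee_rot: [3.037, -0.0, -1.937]
force: [-0.2, 0.8, -2.2]
width: 0.0238
```

```bash
cat >ft.py <<'E'
from h import *
l,p,s=lip();F=[];M=[]
for i in range(4):
  grab_frame('wrist');s=get_state();F.append(s['force']);M.append(s['moment'])
h=np.radians(-21)
print(l.round(4),round(p,2),'t',s['t'],'F',np.mean(F,0).round(2),'M about chute y',(np.mean(M,0)[:2]@[-np.sin(h),np.cos(h)]).round(3))
E
python3 ft.py
```

```text
[ 0.5742 -0.2214  0.1845] 6.0 t 11.55 F [ 0.22  0.07 -2.91] M about chute y -0.479
```

drive_tool --pt "0 -0.1 0.5 0 0 0 1" --pt "0 -0.1 1 0 0 0 1" --pt "0 -0.1 1 0 0 0 1"

```text
t: 11.92
eef_pos: [0.4992, -0.1926, 0.3766]
ee_rot: [3.037, -0.0, -1.937]
force: [0.6, -0.5, -2.9]
width: 0.0237
```

```bash
python3 ft.py
```

```text
[ 0.574  -0.2214  0.1834] 6.01 t 12.125 F [-0.27 -0.02 -2.18] M about chute y -0.482
```

drive_tool --pt "0 -0.1 0.5 0 0 0 1" --pt "0 -0.1 0.7 0 0 0 1" --pt "0 -0.1 0.7 0 0 0 1"

```text
t: 12.5
eef_pos: [0.4993, -0.1927, 0.3759]
ee_rot: [3.037, -0.0, -1.937]
force: [-0.0, -0.4, -2.3]
width: 0.0236
```

```bash
python3 ft.py
```

```text
[ 0.5741 -0.2214  0.1828] 6.0 t 12.7 F [-0.44  0.13 -2.73] M about chute y -0.467
```

drive_tool --pt "0 0 0.3 0 0 0 1" --pt "0 0 0.5 0 0 0 1" --pt "0 0 0.5 0 0 0 1"

```text
t: 13.08
eef_pos: [0.4992, -0.1926, 0.3754]
ee_rot: [3.037, -0.0, -1.937]
force: [-0.6, -0.8, -2.2]
width: 0.0235
```

```bash
python3 ft.py
```

```text
[ 0.5741 -0.2214  0.1823] 6.0 t 13.275 F [ 0.04  0.13 -2.74] M about chute y -0.464
```

drive_tool --pt "0 0 0.3 0 0 0 1" --pt "0 0 0.5 0 0 0 1" --pt "0 0 0.5 0 0 0 1"

```text
t: 13.65
eef_pos: [0.4992, -0.1926, 0.3749]
ee_rot: [3.037, -0.0, -1.937]
force: [0.3, 0.1, -3.2]
width: 0.0237
```

```bash
python3 ft.py
```

```text
[ 0.574  -0.2213  0.1818] 6.0 t 13.85 F [ 0.03 -0.4  -2.75] M about chute y -0.492
```

drive_tool --pt "0 0 0.3 0 0 0 1" --pt "0 0 0.5 0 0 0 1" --pt "0 0 0.5 0 0 0 1"

```text
t: 14.22
eef_pos: [0.4992, -0.1926, 0.3745]
ee_rot: [3.037, -0.0, -1.937]
force: [-1.0, -0.0, -1.4]
width: 0.0239
```

```bash
python3 ft.py
```

```text
[ 0.5741 -0.2213  0.1814] 5.99 t 14.425 F [ 0.17  0.3  -1.62] M about chute y -0.466
```

drive_tool --pt "0 0 0.3 0 0 0 1" --pt "0 0 0.5 0 0 0 1" --pt "0 0 0.5 0 0 0 1"

```text
t: 14.8
eef_pos: [0.4991, -0.1926, 0.3741]
ee_rot: [3.037, -0.0, -1.937]
force: [-0.3, 0.3, 0.2]
width: 0.0234
```

```bash
python3 ft.py
```

```text
[ 0.574  -0.2213  0.181 ] 5.98 t 15.0 F [-1.5   0.12  1.  ] M about chute y -0.205
```

Contact is at lip z ≈ 0.1815, where Fz rose by about 3.7 N over two 0.5 mm steps, so the rim is at about 0.182. The stiffness is about 6 N/mm. I'll ease off slightly and tip about the rim contact in small steps, watching the force.

drive_tool --pt "0 -3.2 -1.7 -1 0 0 1" --pt "0 -6.5 -3.2 -2 0 0 1" --pt "0 -9.7 -4.65 -3 0 0 1" --pt "0 -13 -6 -4 0 0 1" --pt "0 -13 -6 -4 0 0 1" --pt "0 -13 -6 -4 0 0 1"

```text
t: 15.75
eef_pos: [0.512, -0.1975, 0.3785]
ee_rot: [2.968, 0.0, -1.937]
force: [1.0, -1.0, -1.0]
width: 0.0236
```

```bash
python3 ft.py
```

```text
[ 0.5743 -0.2214  0.1803] 9.95 t 15.95 F [ 0.56 -0.7  -0.98] M about chute y -1.361
```

drive_tool --pt "0 -3.2 -1.45 -1 0 0 1" --pt "0 -6.5 -2.95 -2 0 0 1" --pt "0 -9.7 -4.4 -3 0 0 1" --pt "0 -13.05 -5.78 -4 0 0 1" --pt "0 -16.4 -7.1 -5 0 0 1" --pt "0 -19.7 -8.37 -6 0 0 1" --pt "0 -19.7 -8.37 -6 0 0 1" --pt "0 -19.7 -8.37 -6 0 0 1"

```text
t: 16.95
eef_pos: [0.5314, -0.205, 0.3833]
ee_rot: [2.863, 0.0, -1.937]
force: [1.8, -1.1, -0.3]
width: 0.0234
```

```bash
python3 ft.py
```

```text
[ 0.574  -0.2213  0.1792] 15.95 t 17.15 F [ 1.74 -0.21 -1.36] M about chute y -1.806
```

drive_tool --pt "0 -3.2 -1.45 -1 0 0 1" --pt "0 -6.5 -2.95 -2 0 0 1" --pt "0 -9.7 -4.4 -3 0 0 1" --pt "0 -13.05 -5.78 -4 0 0 1" --pt "0 -16.4 -7.1 -5 0 0 1" --pt "0 -19.7 -8.37 -6 0 0 1" --pt "0 -19.7 -8.37 -6 0 0 1" --pt "0 -19.7 -8.37 -6 0 0 1"

```text
t: 18.15
eef_pos: [0.5513, -0.2126, 0.3858]
ee_rot: [2.758, 0.0, -1.937]
force: [1.9, -0.9, -0.2]
width: 0.0234
```

```bash
python3 ft.py
```

```text
[ 0.5736 -0.2212  0.1781] 21.96 t 18.35 F [ 1.13 -1.06 -1.28] M about chute y -2.239
```

drive_tool --pt "0 -3.2 -1.4 -1 0 0 1" --pt "0 -6.5 -2.9 -2 0 0 1" --pt "0 -9.7 -4.35 -3 0 0 1" --pt "0 -13.05 -5.73 -4 0 0 1" --pt "0 -16.4 -7.05 -5 0 0 1" --pt "0 -19.7 -8.3 -6 0 0 1" --pt "0 -19.7 -8.3 -6 0 0 1" --pt "0 -19.7 -8.3 -6 0 0 1"

```text
t: 19.35
eef_pos: [0.5712, -0.2203, 0.3861]
ee_rot: [2.654, 0.0, -1.937]
force: [1.3, -0.9, -0.3]
width: 0.0235
```

```bash
python3 ft.py
```

```text
[ 0.5732 -0.221   0.177 ] 27.95 t 19.55 F [ 2.11 -0.59 -0.44] M about chute y -2.652
```

drive_tool --pt "0 -3.2 -1.5 -1 0 0 1" --pt "0 -6.5 -3 -2 0 0 1" --pt "0 -9.7 -4.45 -3 0 0 1" --pt "0 -13.05 -5.83 -4 0 0 1" --pt "0 -16.4 -7.15 -5 0 0 1" --pt "0 -19.7 -8.42 -6 0 0 1" --pt "0 -19.7 -8.42 -6 0 0 1" --pt "0 -19.7 -8.42 -6 0 0 1"

```text
t: 20.55
eef_pos: [0.5912, -0.2279, 0.3842]
ee_rot: [2.549, 0.0, -1.938]
force: [2.3, -1.0, -1.2]
width: 0.0239
```

```bash
python3 ft.py; python3 - <<'E'
from h import *
g=cam('wrist');s=cam('scene')
im=np.hstack([g['img'][:384,80:480],cv2.resize(s['img'][110:260,80:236],(400,384))])[:,:,::-1]
cv2.imwrite('pics/m4.png',im)
E
```

```text
[ 0.5728 -0.2208  0.1761] 33.95 t 20.75 F [ 2.25 -1.56 -0.69] M about chute y -3.018
```

View pics/m4.png

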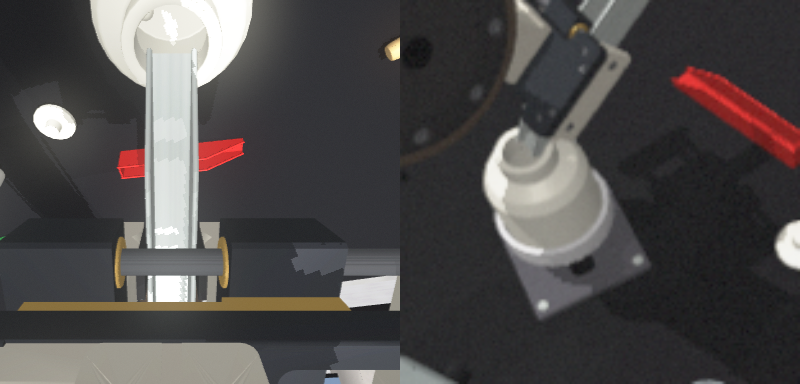

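The spout is resting in the mouth and the visible channel is empty, but the heel is hidden behind the gripper. Tipping on to 40° and a little beyond.

drive_tool --pt "0 -3.2 -1.5 -1 0 0 1" --pt "0 -6.5 -3 -2 0 0 1" --pt "0 -9.7 -4.45 -3 0 0 1" --pt "0 -13.05 -5.83 -4 0 0 1" --pt "0 -16.4 -7.15 -5 0 0 1" --pt "0 -19.7 -8.42 -6 0 0 1" --pt "0 -23.1 -9.6 -7 0 0 1" --pt "0 -23.1 -9.6 -7 0 0 1" --pt "0 -23.1 -9.6 -7 0 0 1" --pt "0 -23.1 -9.6 -7 0 0 1" --pt "0 -23.1 -9.6 -7 0 0 1"

```text
t: 22.22
eef_pos: [0.6138, -0.2366, 0.3796]
ee_rot: [2.426, 0.0, -1.937]
force: [2.0, -0.9, 0.2]
width: 0.0234
```

```bash
python3 ft.py; python3 - <<'E'
from h import *
g=cam('wrist');s=cam('scene')
im=np.hstack([cv2.resize(g['img'][0:110,130:330],(480,264)),cv2.resize(g['img'][210:320,190:300],(264,264))])[:,:,::-1]
cv2.imwrite('pics/m5.png',im)
W=world(g)
h=np.radians(-21);J=np.array([.579,-.2212]);m=(np.hypot(*(W[...,:2]-J).transpose(2,0,1))<.045)&(W[...,2]<.17)&(np.hypot(*(W[...,:2]-J).transpose(2,0,1))<.02)
print(m.sum(),np.percentile(W[m][:,2],[1,25,50,75,99]))
E
```

```text
[ 0.5718 -0.2204  0.1754] 40.98 t 22.425 F [ 2.03 -0.46 -1.13] M about chute y -3.48
162 [0.16186225 0.16455337 0.16630169 0.16828406 0.16984246]
```

View pics/m5.png

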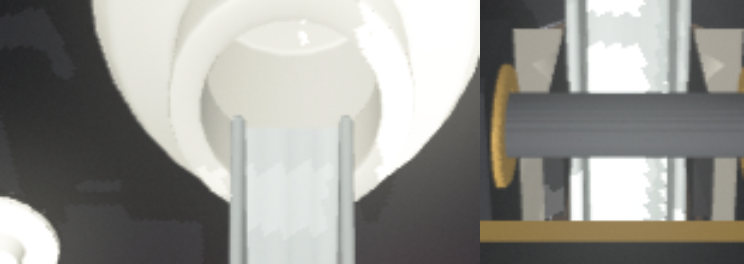

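```bash
python3 - <<'E'
from h import *
l,p,s=lip();Q=R.from_euler('xyz',s['ee_rot']).as_matrix()
ims=[]
for n in('top','scene'):
    f=cam(n);W=l+Q@np.array([0,.15,-.009]);c=f['R']@W+f['t'];u,v=int(c[0]/c[2]*f['f']+f['cx']),int(c[1]/c[2]*f['f']+f['cy']);print(n,u,v)
    u0=max(u-50,0);v0=max(v-50,0);ims.append(cv2.resize(f['img'][v0:v0+100,u0:u0+100],(400,400)))
cv2.imwrite('pics/m6.png',np.hstack(ims)[:,:,::-1])
E
```

```text
top 378 178
scene 160 109
```

View pics/m6.png

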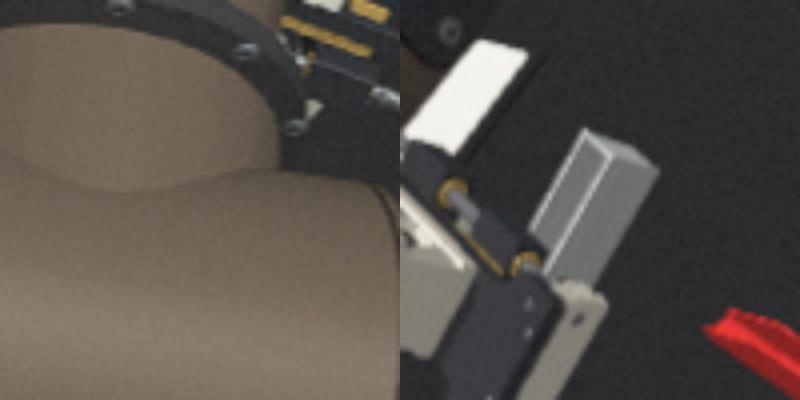

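The scene crop shows the heel with no white cylinder in it, and both visible stretches of floor are bare, so the chute is empty. Lifting straight out.

drive_tool --pt "0 1.3 -1.5 0 0 0 1" --pt "0 5.2 -6 0 0 0 1" --pt "0 13 -15 0 0 0 1" --pt "0 23 -26.4 0 0 0 1" --pt "0 33 -38 0 0 0 1" --pt "0 40 -46 0 0 0 1" --pt "0 43 -49.5 0 0 0 1" --pt "0 43 -49.5 0 0 0 1"

```text
t: 23.62
eef_pos: [0.6138, -0.2366, 0.4453]
ee_rot: [2.426, 0.0, -1.937]
force: [0.7, 0.8, -2.4]
width: 0.0234
```

```bash
python3 ft.py; python3 - <<'E'
from h import *
l,p,s=lip();print(s['eef_pos'])
# chute origin to pan centre (.591,.225), TCP at gx ahead
h=-4.7
for z in(.40,):
  print('A level here', goal([.50,-.19,.43],-21))
  c=np.array([.591,.225])+gx*np.array([np.cos(np.radians(h)),np.sin(np.radians(h))]);print(c)
E
```

```text
[ 0.5718 -0.2204  0.2411] 40.98 t 23.825 F [-0.16 -0.24 -2.25] M about chute y -2.714
[ 0.61387483 -0.23661132  0.44442281]
A level here (array([-2.7, 83.3, 91.7]), array([ 4.106e+01, -1.000e-02, -0.000e+00]))
[0.58113329 0.22581119]
```

drive_tool --pt "0 3 4 2 0 0 1" --pt "0 12 13 6 0 0 1" --pt "0 24 26 12 0 0 1" --pt "0 36 40 18 0 0 1" --pt "0 48 53 24 0 0 1" --pt "0 60 66 30 0 0 1" --pt "0 72 79 36 0 0 1" --pt "0 80 88 40 0 0 1" --pt "0 83 92 41 0 0 1" --pt "0 83 92 41 0 0 1" --pt "0 83 92 41 0 0 1"

```text
t: 25.2
eef_pos: [0.4996, -0.1927, 0.4298]
ee_rot: [3.14, -0.0, -1.937]
force: [0.7, 0.9, -2.3]
width: 0.0238
```

```bash
python3 ft.py; python3 - <<'E'
from h import *
print(get_state()['eef_pos'],goal([.5811,.2258,.40],-4.7))
g=cam('wrist');cv2.imwrite('pics/m7.png',g['img'][:,:,::-1])
E
```

```text
[ 0.5926 -0.2284  0.246 ] 0.09 t 25.4 F [ 0.14 -0.21 -2.24] M about chute y -0.001
[ 0.49950667 -0.19271398  0.42967728] (array([-419.9,   73.9,   29.6]), array([ 7.000e-02, -1.000e-02, -1.631e+01]))
```

View pics/m7.png

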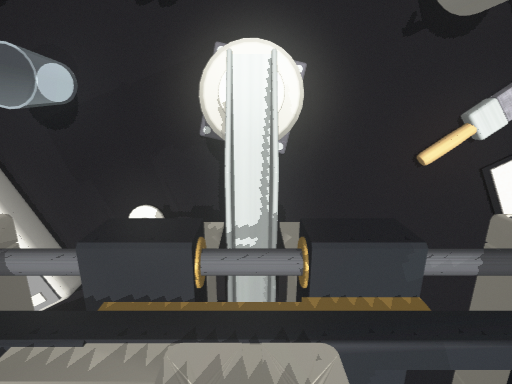

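The chute is empty and the bench clear. Back to the balance.

drive_tool --pt "-8 1.4 0 0 0 0 1" --pt "-24 4.2 0 0 0 0 1" --pt "-50 8.8 0 0 0 -1 1" --pt "-85 15 0 0 0 -3 1" --pt "-125 22 2 0 0 -5 1" --pt "-170 30 5 0 0 -7 1" --pt "-215 38 8 0 0 -9 1" --pt "-260 46 12 0 0 -11 1" --pt "-305 54 16 0 0 -13 1" --pt "-350 62 21 0 0 -14.5 1" --pt "-385 68 26 0 0 -15.5 1" --pt "-408 72 29 0 0 -16 1"

```text
t: 26.95
eef_pos: [0.5777, 0.2167, 0.4006]
ee_rot: [3.141, -0.0, -1.656]
force: [0.5, -1.3, -2.6]
width: 0.0239
```

drive_tool --pt "-12 2 0.6 0 0 -0.3 1" --pt "-12 2 0.6 0 0 -0.3 1" --pt "-12 2 0.6 0 0 -0.3 1"

```text
t: 27.32
eef_pos: [0.5769, 0.2255, 0.4009]
ee_rot: [-3.141, 0.0, -1.653]
force: [-0.1, -0.2, -1.8]
width: 0.0237
```

```bash
python3 - <<'E'
from h import *
l,p,s=lip();print(l,p,s['force'],s['t'],s['eef_pos'],goal([.5811,.2258,.265],-4.7))
f=cam('wrist');W=world(f);x,y,z=W[...,0],W[...,1],W[...,2]
m=(abs(z-.08)<.004)&(abs(x-.591)<.1)&(abs(y-.225)<.1);print('pan',cv2.minAreaRect(W[m][:,:2].astype(np.float32)))
m=(z>.205)&(z<.26)&(x>.6)&(x<.72)&(abs(y-.225)<.04);q=W[m];print('chute front',q[:,0].max(),q[:,1].min(),q[:,1].max(),np.percentile(q[:,2],[2,20]))
m&=x>.655;q=W[m];print('tip y',q[:,1].min(),q[:,1].max(),np.percentile(q[:,2],[2,20,50]))
E
```

```text
[0.67647945 0.21723252 0.21722661] -0.012582585523955915 [-0.06333768 -0.19690426 -1.83475175] 27.325 [0.57687867 0.22546393 0.40090467] (array([ -0.7,  -4.1, 135.9]), array([-0.01,  0.01, -0.04]))
pan ((0.5984843373298645, 0.22773303091526031), (0.16017231345176697, 0.1704934686422348), 6.536869049072266)
chute front 0.6797262790278987 0.20666438783870275 0.2371885921561117 [0.2182287  0.21912891]
tip y 0.20666438783870275 0.23268017676959546 [0.21814442 0.21905199 0.21978822]
```

drive_tool --pt "-0.7 -4 10 0 0 0 1" --pt "-0.7 -4 30 0 0 0 1" --pt "-0.7 -4 55 0 0 0 1" --pt "-0.7 -4 80 0 0 0 1" --pt "-0.7 -4 103 0 0 0 1" --pt "-0.7 -4 120 0 0 0 1" --pt "-0.7 -4 129 0 0 0 1" --pt "-0.7 -4 132 0 0 0 1" --pt "-0.7 -4 134 0 0 0 1" --pt "-0.7 -4 135 0 0 0 1" --pt "-0.7 -4 135 0 0 0 1"

```text
t: 28.75
eef_pos: [0.5812, 0.2268, 0.266]
ee_rot: [-3.141, 0.0, -1.653]
force: [0.0, 0.1, -2.3]
width: 0.0236
```

drive_tool --pt "0 0 0.7 0 0 0 1" --pt "0 0 1.4 0 0 0 1" --pt "0 0 1.4 0 0 0 1" --pt "0 0 1.4 0 0 0 1"

```text
t: 29.25
eef_pos: [0.5811, 0.2267, 0.2641]
ee_rot: [-3.142, 0.0, -1.653]
force: [0.5, 0.2, -1.7]
width: 0.0239
```

drive_tool --pt "0 0 0.4 0 0 0 1" --pt "0 0 0.7 0 0 0 1" --pt "0 0 0.7 0 0 0 1" --pt "0 0 0.7 0 0 0 1"

```text
t: 29.75
eef_pos: [0.5811, 0.2267, 0.2637]
ee_rot: [-3.141, 0.0, -1.653]
force: [-2.4, -0.9, 3.4]
width: 0.0237
```

Seated on the pan at +3.4 N. Opening slowly and retreating.

drive_tool --pt "0 0 0 0 0 0 0.3" --pt "0 0 0 0 0 0 0.1" --pt "0 0 0 0 0 0 -0.1" --pt "0 0 0 0 0 0 -0.3" --pt "0 0 0 0 0 0 -0.3" --pt "0 0 0 0 0 0 -0.3" --pt "0 0 -3 0 0 0 -0.3" --pt "0 0 -12 0 0 0 -0.3" --pt "0 0 -30 0 0 0 -0.3" --pt "0 0 -55 0 0 0 -0.3" --pt "0 0 -80 0 0 0 -0.3" --pt "0 0 -110 0 0 0 -0.3" --grip_force 10

```text
t: 31.25
eef_pos: [0.5809, 0.2265, 0.3755]
ee_rot: [-3.141, 0.0, -1.653]
force: [0.5, 0.1, 0.2]
width: 0.0565
```

drive_tool --pt "0 20 -30 0 0 0 -0.3" --pt "0 60 -50 0 0 0 -0.3" --pt "0 110 -60 0 0 0 -0.3" --pt "0 140 -60 0 0 0 -0.3" --pt "0 150 -60 0 0 0 -0.3" --pt "0 150 -60 0 0 0 -0.3" --pt "0 150 -60 0 0 0 -0.3"

```text
t: 32.12
eef_pos: [0.4323, 0.2391, 0.4335]
ee_rot: [-3.141, -0.0, -1.653]
force: [-0.2, 0.3, -0.0]
width: 0.057
```

```bash
python3 - <<'E'
from h import *
print(get_state()['t'],get_state()['force'],get_state()['eef_pos'])
for n in('scene','top'):
    f=cam(n);W=world(f);x,y,z=W[...,0],W[...,1],W[...,2]
    m=(z>.088)&(z<.125)&(x>.48)&(x<.75)&(y>0.12)&(y<.33)
    p=W[m];print(n,cv2.minAreaRect(p[:,:2].astype(np.float32)),np.percentile(p[:,2],[50,98]))
    save(f,n+'9.png',s=1.5)
E
```

```text
32.125 [-0.24451367  0.25328495 -0.02293875] [0.43230088 0.23907232 0.43353773]
scene ((0.5896010994911194, 0.2255425602197647), (0.024757366627454758, 0.18209928274154663), 85.29876708984375) [0.11309221 0.11724448]
top ((0.6015439629554749, 0.2257358580827713), (0.02546371892094612, 0.15733171999454498), 85.2192153930664) [0.10568406 0.11770856]
```

View pics/scene9.png

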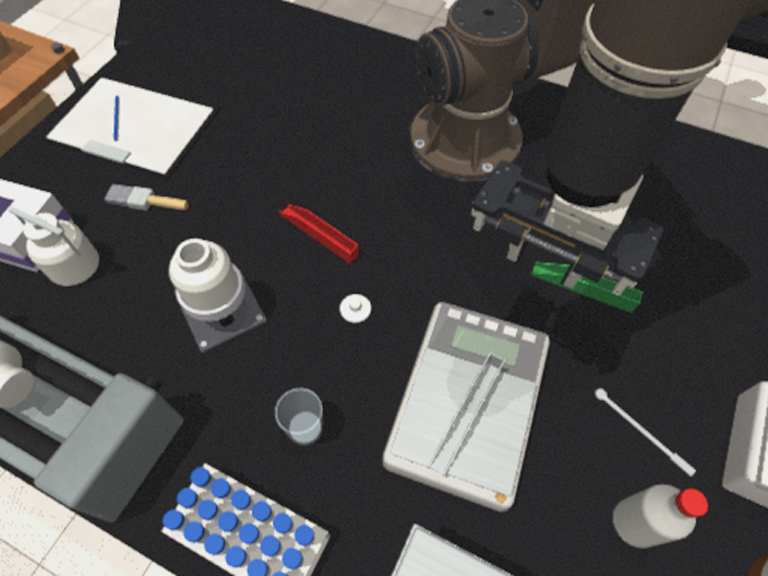

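```bash
python3 -c "
from station import *
print(job_done())"
```

```text
the job is handed in; nothing more can be done
None
```

The job is done and handed in at about 32 s. All five cylinders appear to be in the jar, and the empty chute lies upright on the balance pan.

- **Resting on the rim:** I felt for the rim with the chute pitched 6° nose-down. Contact came at about 0.182 m, with about 3.7 N at first touch, eased to about 2 N.
- **Tipping:** I tipped the chute about that contact in steps up to 41°. At each stop the readings showed roughly 1.5–3 N, and the spout stayed in the mouth throughout.
- **Emptying:** Before lifting out, the wrist and scene views showed no cylinder in the visible stretches of the chute. I did not see the cylinders at the bottom of the jar directly. The held weight fell from about 2.7 N to 2.2 N, which matches five 11 g cylinders. No stray cylinder showed on the bench.
- **Chute put back:** The scene camera puts its centre at (0.590, 0.2255), against a pan centre of (0.591, 0.225). The top camera only saw 157 mm of its 180 mm length, so its centre reading of x = 0.6015 is less reliable.
- **End state:** The gripper is open and clear, with force near zero. The lid, beaker and the other things I could see look unmoved.

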